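Pocket tape back into its sprung slot

TASK

Put the dark grey pocket tape measure back into its own holder, the one whose front card shows a dark square with a pale disc, with its hook end at the slot's front lip. The slot is slanted and a sprung metal plate has to be pushed back to make room; lower the tape gently until you feel it stand firmly on the cork floor pad, whose height differs each time, without forcing it, and let go so that the spring clamps it between plate and lip. Leave the red spool, the wax pot and the dropper bottle where they are.

Things in the scene. Friction and masses are not known exactly. Their poses are not given: they have to be found in the camera images.
- tape_center (a point): Centre of the dark grey pocket tape measure with pale discs on its flat sides: 28 mm thick along its x, from -28 to +32 mm along its y, 61 mm high along its z; this point is 30.5 mm above its underside. It starts upright on the worktop. Grip it across its 28 mm, midway along its length, best near mid height, else the sprung plate twists it in the grip.
- tape_hook (a point): Small metal hook at the foot of the tape measure's -y end, 1 to 10 mm above the underside (this point 5 mm); it stands out to y = -33 mm, so the tape needs 65 mm of length in the slot.
- tape_holder: Wooden holder fixed on the worktop: foot 135 x 62 mm (75 mm to its front, 60 mm to its back), 116 mm high at the plate. Its front card shows a dark square with a pale disc. Two more holders of the same shape show other pictures. Origin on the worktop under the slot's middle; x to its back, z up.
- tape_slot: Slanted slot of that holder. Origin at the middle of its floor, 38 mm above the worktop; x up the slope to the back (25 degrees above level), y across, z out of the mouth (25 degrees from vertical, leaning to the front). At each corner a flared cheek 21 mm high; 33 mm between cheeks, 39 mm open for fingers mid-way along each side. Seated tape: centre at x 0, y 0, its y along the slot's x, z along z.
- spool_holder: Holder of the same shape whose card shows a red reel; not the tape's. Origin as for the tape's holder. Let go too high in any such slot, the tape hangs clamped by friction; a touch of 8 to 12 N along the slot's -z, the sliding drag of up to 6 N included, tells that it stands on the pad.
- peg_holder: Holder of the same shape whose card shows a brown and a green bar; not the tape's. Origin as for the tape's holder.
- red_spool: Reel of red thread, 31 mm across, 43 mm high, upright; origin under its centre. Bystander.
- wax: Low round pot, 62 mm across, 35 mm high; origin under its centre. Bystander.
- dropper: Brown dropper bottle with a black cap, 33 mm across, 102 mm high; origin under its centre. Bystander.
- tape: The tape measure as a body, 0.13 to 0.21 kg: origin under its centre, axes as for its centre point.
- slot_floor (a point): Middle of the wooden slot floor, axes of the slot. On it stands a cork pad (tape_pad), 50 x 28 mm, whose top is 3 to 11 mm above here: its height differs each time and is not reported. A stiff clamp holds it (it slips at about 45 N): find it by touch, lowering slowly. The seated tape stands on it; its centre is then 30.5 mm above the pad's top.
- slot_lip (a point): Top inner edge of the front lip of that slot (slot x = -33 mm, z = 18 mm), axes of the slot. The seated tape's hook touches the lip's inner face.
- slot_rest (a point): Fixed point, axes of the slot, at x = 25 mm, z = 25 mm: there the face of the sprung metal plate rests (30 mm wide, z = 3 to 70 mm). The plate can be pushed 25 mm along x; the push starts at about 4 N and grows 0.3 N per mm. At rest only 58 mm are clear from lip to plate. A board stands behind it at x = 58 to 65 mm, up to z = 49 mm.
Not all that is in view belongs to the job. What is shaped like the tape but blue or yellow is not meant.

How it is judged:
By the outcome, as a careful person would: the job done as asked, in the order asked, and still so for the second after the job is handed in, with the robot touching nothing.
It also fails if it takes over 45 s, if anything falls off the work surface, if the arm or the gripper's body presses on something with over 40 N, if the wrist force passes 120 N, or if a joint passes its speed limit or range.

ROBOT

A 7-joint arm with a two-finger parallel gripper is mounted at the origin on a cart in front of the work surface, level with it; the furniture and walls round the work are solid. World frame = base frame: x ahead of the robot, y to its left, z up, the work surface at z = 0. Lengths are in mm, angles in rad, forces in N, time in s.
With the tool pointing down it reaches from about 400 to 850 mm from the base axis. Payload 6.9 kg.
Tool frame: the origin (TCP) lies midway between the tips of the shut fingers; the grasp point (between the pads) lies 19 mm behind it; z points along the fingers, y is the direction in which the jaws open and shut (so a half turn about z gives the same grasp; the last joint's range is limited). The gripper opens to 85 mm and grips with 20 to 120 N. Pads are 22 mm wide; open, the fingers measure 114 mm over their backs; the gripper's body (76 mm by 85 mm) begins 54 mm behind the grasp point. The pads swing forward as they close: fully open they stand 13 mm farther back than shut.
Start: joints at [1.351, 0.507, -0.238, 1.5, 0.126, 1.149, -0.155], TCP at [200.012, -592.12, 231.275] pointing down, gripper open.
Joint ranges: [-3.08, 3.08], [-0.24, 2.05], [-1.43, 1.35], [0, 2.5], [-1.52, 4.66], [0.17, 1.96], [-2.89, 2.89]. Speed limits (rad/s): [2.39, 2.39, 3.14, 3.14, 3.14, 3.14, 3.14].

INTERFACE

Orientations are given as a unit quaternion [w, x, y, z].
In Python, from bench import telemetry, viewer, ticket gives the robot as it stands. The module is installed in compiled form; this text tells all that it offers.
- The arm moves only by the tool play_rows, never from a script. Its argument "increments" is text: rows parted by semicolons, each of 6 numbers parted by spaces: the shift along the tool's x, y, z in cm, then the turn, a rotation vector about the tool's x, y, z in rad. In form: dx dy dz wx wy wz; .... A call has 1 to 12 rows; each row is the pose to reach, as a shift and turn from the pose commanded when the call began, along the tool's axes at that moment; what a row does not reach only later rows make up. A row lasts 1/10 s, in which the tool goes at most 50 mm and 8.59 degrees, less where a joint would pass 70% of its speed; a pose out of reach is approached as far as the arm can. A call with a gripper value outside its range is refused whole. "fingers" is the closure, from -1 (fully open) to 1 (shut), so that 0 is half open, set as the call begins (left out, the last holds). The fingers move at their own pace and stop on an object; "grip_force" is the grip in N (left out, the last holds). Time passes only in rows, so rows that repeat a pose let the fingers close. It gives the time, the measured TCP pose, the force and the opening at its end, in the units of the state.
- telemetry.get_state(): the state, without advancing time (a new reading comes with each control period).
- viewer.camera(name): name is "scene" or "top"; returns the picture (420x560x3 uint8, red, green, blue); there is no depth.
- viewer.camera_model(name): a dict with "vfov" (degrees; the focal length in pixels is half the picture's height over the tangent of half this angle, whatever the lens; pixels are square), "cx", "cy" (the principal point, pixels), "k1" (the pictures are not rectified: a ray, as slopes to the right and down, at radius r is drawn at 1 + k1 r^2 times it, then the intrinsics apply), "world_to_cam" (4x4, takes a point from world to camera coordinates). Camera axes: x right, y down, z forward; pixel columns grow to the right and rows downward; lengths in mm; the calibration is good to about 2 mm. A picture is of the moment at which its call begins. camera_model takes no time and is no camera call.
- ticket.close_job(): hands the job in, once; it reports no verdict.
The state is a dict: "time_s": time; "q": joint angles; "joint_velocities": joint speeds; "effort": joint torques, N m; "tool_pos": TCP position; "ee_rot": TCP orientation; "wrist_force": force on the tool from outside, world axes, zero at the start; "torque": the same for the moment, N m; "opening": finger opening in mm.
Only numpy, scipy, OpenCV 4.12 (cv2) and the standard library are available. Lean on these libraries where they do the work, as an engineer would, in place of code of your own. Each camera call takes 0.05 s, during which the arm holds its last target.

## Working session

There is one attempt and no reset: what is moved stays moved. The work goes in short steps, Python scripts to look and compute and a tool call to move; the robot and the scene stay as the last step left them, time stands still between calls to the robot, and variables do not carry over. Pictures are saved under pics/ and viewed, and the job is handed in when it is done.

Besides the shell and the picture viewer there is one more tool, called in YAML: its name, and indented under it one key for each argument. play_rows: Moves the arm, as the interface text tells. Its arguments: {"type":"object","properties":{"increments":{"type":"string"},"fingers":{"type":"number"},"grip_force":{"type":"number"}},"required":["increments"]}

```bash
mkdir -p pics; python3 - <<'E'
from bench import telemetry, viewer
import cv2,json
for n in("scene","top"):
    im=viewer.camera(n); cv2.imwrite(f"pics/{n}0.png",im[:,:,::-1]); m=viewer.camera_model(n); print(n,m)
print(telemetry.get_state())
E
```

```text
scene {'vfov': 46.02088860210435, 'cx': 287.90147007477924, 'cy': 204.3689356401392, 'k1': -0.03186728173522629, 'world_to_cam': array([[-5.23188117e-01, -8.52048975e-01, -1.69333387e-02,
         3.27209705e+02],
       [-4.10039195e-01,  2.69097766e-01, -8.71466724e-01,
         2.60861099e+02],
       [ 7.47089052e-01, -4.48997702e-01, -4.90162230e-01,
         8.85888481e+02],
       [ 0.00000000e+00,  0.00000000e+00,  0.00000000e+00,
         1.00000000e+00]])}
top {'vfov': 42.71378218206396, 'cx': 287.7807970703831, 'cy': 207.53235785671382, 'k1': -0.18911702437662045, 'world_to_cam': array([[ 1.74795320e-02, -9.99706344e-01, -1.67836623e-02,
         5.69624333e+01],
       [-9.88323623e-01, -1.47344308e-02, -1.51655244e-01,
         5.26004702e+02],
       [ 1.51363411e-01,  1.92385526e-02, -9.88290947e-01,
         1.20125491e+03],
       [ 0.00000000e+00,  0.00000000e+00,  0.00000000e+00,
         1.00000000e+00]])}
{'time_s': 0.1, 'q': array([ 1.35051389,  0.50825931, -0.23751027,  1.50104724,  0.12567602,
        1.14892067, -0.15481454]), 'joint_velocities': array([-0.0005903 , -0.00121988,  0.00131891, -0.00325378,  0.00072112,
       -0.00043832,  0.0005729 ]), 'effort': array([-4.80155664e-03, -6.21829963e+01, -2.19461717e+00, -2.50202984e+01,
        1.25160220e-02,  7.74357672e-03, -2.42801218e-05]), 'tool_pos': array([ 199.80764047, -591.70856479,  230.50747301]), 'ee_rot': array([-8.12342879e-04,  9.86764595e-01,  1.62157185e-01, -1.44579708e-04]), 'wrist_force': array([ 0.39805784, -0.20606712, -0.6148265 ]), 'torque': array([ 0.06376914, -0.02587915,  0.02124929]), 'opening': 84.97044403148656}
```

View pics/scene0.png

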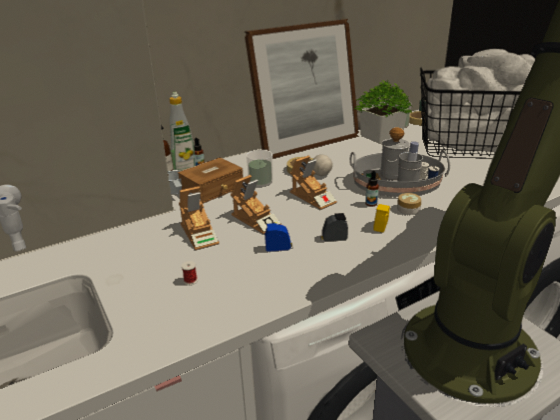

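View pics/top0.png

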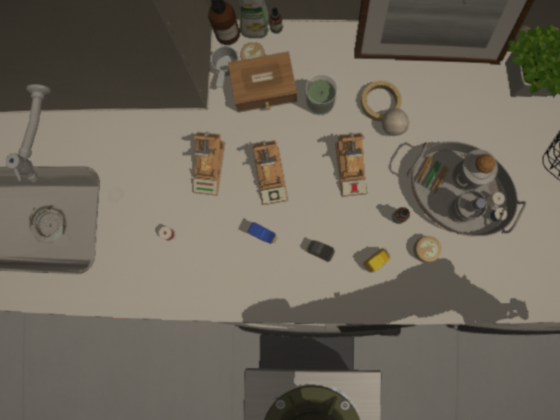

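The middle holder (top view, about 270,172, card at 274,196) looks like the tape's. The dark tape is at top (319,250) and scene (335,228). The blue (262,233) and yellow (377,261) look-alikes are not meant. I'll confirm this with enlarged crops.

```bash
python3 - <<'E'
import cv2,numpy as np
t=cv2.imread("pics/top0.png"); s=cv2.imread("pics/scene0.png")
def g(im): return np.clip(255*(im/255.)**0.6,0,255).astype(np.uint8)
a=cv2.resize(g(t)[135:275,235:355],None,fx=5,fy=5,interpolation=cv2.INTER_CUBIC)[:, :]
cv2.imwrite("pics/c1.png",cv2.resize(g(t)[135:210,240:300],None,fx=8,fy=8,interpolation=cv2.INTER_CUBIC))
cv2.imwrite("pics/c2.png",cv2.resize(g(t)[225:275,290:350],None,fx=10,fy=10,interpolation=cv2.INTER_CUBIC))
cv2.imwrite("pics/c3.png",cv2.resize(g(s)[165:255,225:355],None,fx=6,fy=6,interpolation=cv2.INTER_CUBIC))
E
```

```text
(no output)
```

View pics/c1.png

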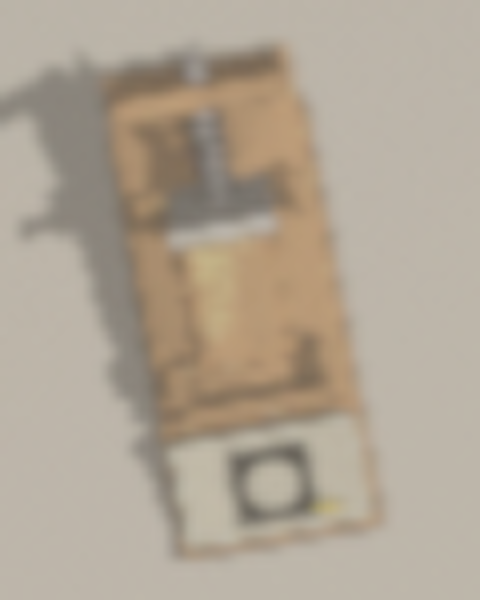

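View pics/c2.png

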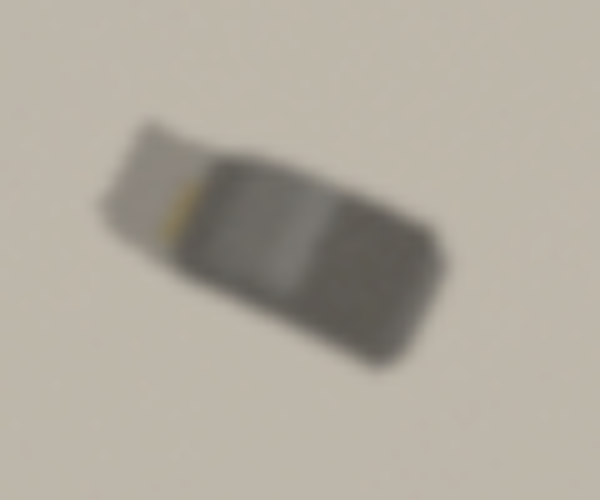

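View pics/c3.png

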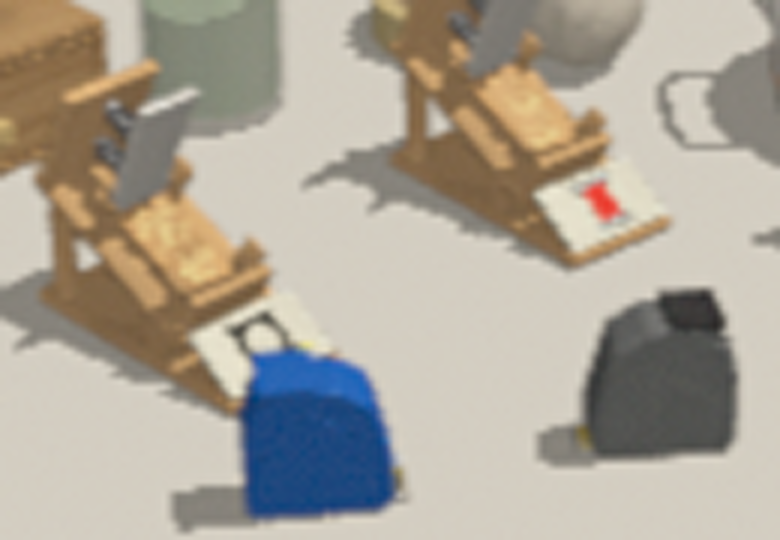

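The crops confirm it. The middle holder's card shows the dark square with a pale disc, and the dark grey tape has its yellow hook at its left end (top view 308,246). Next I'll measure both.

```bash
cat > h.py <<'E'
import numpy as np,cv2
from bench import viewer,telemetry
from scipy.spatial.transform import Rotation as Rot
def K(m): 
    f=210/np.tan(np.radians(m['vfov'])/2); return np.array([[f,0,m['cx']],[0,f,m['cy']],[0,0,1]]),np.array([m['k1'],0,0,0,0.])
M={n:viewer.camera_model(n) for n in("scene","top")}
def ray(n,uv):
    m=M[n];k,d=K(m);p=cv2.undistortPoints(np.array(uv,float).reshape(-1,1,2),k,d).reshape(-1,2)
    W=m['world_to_cam'];R=W[:3,:3];C=-R.T@W[:3,3];D=np.c_[p,np.ones(len(p))]@R
    return C,D
def plane(n,uv,z):
    C,D=ray(n,uv);return C+D*((z-C[2])/D[:,2])[:,None]
def proj(n,P):
    m=M[n];k,d=K(m);W=m['world_to_cam'];return cv2.projectPoints(np.array(P,float).reshape(-1,1,3),cv2.Rodrigues(W[:3,:3])[0],W[:3,3],k,d)[0].reshape(-1,2)
def tri(uva,uvb):
    C1,D1=ray("scene",uva);C2,D2=ray("top",uvb);o=[]
    for a,b in zip(D1,D2):
        A=np.c_[a,-b];s=np.linalg.lstsq(A,C2-C1,rcond=None)[0];p,q=C1+a*s[0],C2+b*s[1];o.append(np.r_[(p+q)/2,np.linalg.norm(p-q)])
    return np.array(o)
def sq(w): # quaternion wxyz->Rot
    return Rot.from_quat([w[1],w[2],w[3],w[0]])
E
python3 - <<'E'
from h import *
np.set_printoptions(precision=1,suppress=True)
for n in M: print(n,ray(n,[[280,210]])[0])
t=cv2.imread("pics/top0.png"); s=cv2.imread("pics/scene0.png")
for nm,im,(x0,y0,x1,y1),z in(("top",t,(295,230,345,268),0),("scene",s,(318,205,352,246),0)):
    c=im[y0:y1,x0:x1]; g=cv2.cvtColor(c,cv2.COLOR_BGR2GRAY); 
    h=cv2.cvtColor(c,cv2.COLOR_BGR2HSV)
    print(nm,g[::4,::3])
# card in top
c=t[190:206,260:290];print(cv2.cvtColor(c,cv2.COLOR_BGR2GRAY))
E
```

```text
scene [-383.7  606.4  667.1]
top [ 337.    41.6 1267.9]
top [[148 148 147 148 147 148 148 148 148 148 147 147 147 148 148 147 148]
 [147 147 148 148 148 149 148 147 148 148 148 149 148 148 147 148 148]
 [148 147 148 100 115 142 147 148 148 148 147 148 148 148 147 147 148]
 [147 148 122  89  88  68  47  60  79 125 145 148 148 148 148 148 148]
 [148 146  94  88  77  46  56  59  66  66  49  59 118 146 148 148 148]
 [147 148 146 116  62  48  57  62  70  49  47  46  46 106 147 148 148]
 [148 148 148 148 146 126  73  50  50  45  46  46  56 131 147 148 147]
 [148 147 147 147 147 148 147 146 122  65  46  50  97 147 147 148 148]
 [147 148 148 147 147 147 147 147 147 147 142 133 147 148 147 147 147]
 [148 147 147 147 148 148 147 148 147 148 147 147 147 148 147 147 147]]
scene [[ 58 201 162 115 102 176 180 179 178 180 179 109]
 [105 100 178 180 179 179 179 180 180 178 179 178]
 [178 178 178 181 180 180 100  70  51 179 179 179]
 [178 179 180 120  46  67  23  22  22  81 179 178]
 [178 179 126  41  53  49  38  37  39  53 178 178]
 [179 180  34  38  37  40  39  38  39  37 162 179]
 [179 157  24  38
[... 1539 characters left out ...]
101 113 124 127 125 125
  131 136 134 126 114 111 116 120 121 125 138 146]
 [138 110  99 132 148 148 148 149 147 138 130 127 130 133 135 129 118 112
  116 120 122 117 114 114 116 123 134 140 144 146]
 [139 114 103 127 140 139 140 142 144 136 120 112 112 116 118 119 116 115
  117 123 133 138 138 138 139 141 144 147 147 147]
 [139 115  98 113 118 114 113 116 119 119 115 113 114 116 122 133 138 139
  139 141 144 146 146 146 146 146 147 148 148 147]
 [140 122 107 111 114 114 116 117 122 132 137 139 139 139 140 144 147 147
  147 147 146 147 148 147 147 147 147 147 147 147]
 [145 140 137 137 138 139 139 138 141 144 147 146 147 147 147 147 147 147
  147 148 147 147 146 147 148 147 147 147 147 148]]
```

```bash
python3 - <<'E'
from h import *
t=cv2.imread("pics/top0.png"); s=cv2.imread("pics/scene0.png")
def g(im): return np.clip(255*(im/255.)**0.5,0,255).astype(np.uint8)
def crop(im,x0,y0,x1,y1,f,nm):
    a=cv2.resize(g(im)[y0:y1,x0:x1],None,fx=f,fy=f,interpolation=cv2.INTER_NEAREST)
    for x in range(x0,x1,5):
        cv2.line(a,(int((x-x0+.5)*f),0),(int((x-x0+.5)*f),5 if x%10 else 12),(0,0,255),1)
        if x%10==0: cv2.putText(a,str(x),(int((x-x0+.5)*f)-12,24),0,.4,(0,0,255))
    for y in range(y0,y1,5):
        cv2.line(a,(0,int((y-y0+.5)*f)),(5 if y%10 else 12,int((y-y0+.5)*f)),(0,0,255),1)
        if y%10==0: cv2.putText(a,str(y),(14,int((y-y0+.5)*f)+4),0,.4,(0,0,255))
    cv2.imwrite(f"pics/{nm}.png",a)
crop(t,245,138,295,210,8,"d1")
crop(t,295,230,345,268,14,"d2")
crop(s,226,172,290,240,8,"d3")
crop(s,312,205,356,248,12,"d4")
E
```

```text
(no output)
```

View pics/d1.png

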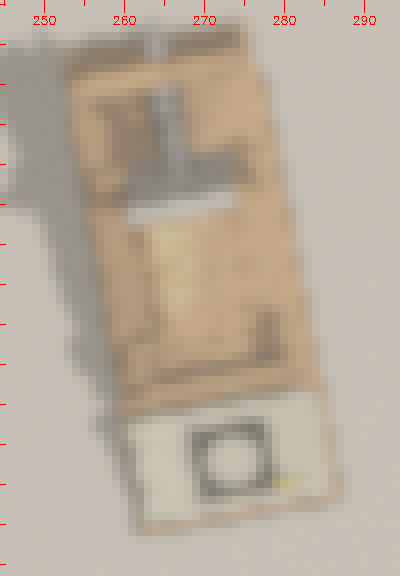

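View pics/d2.png

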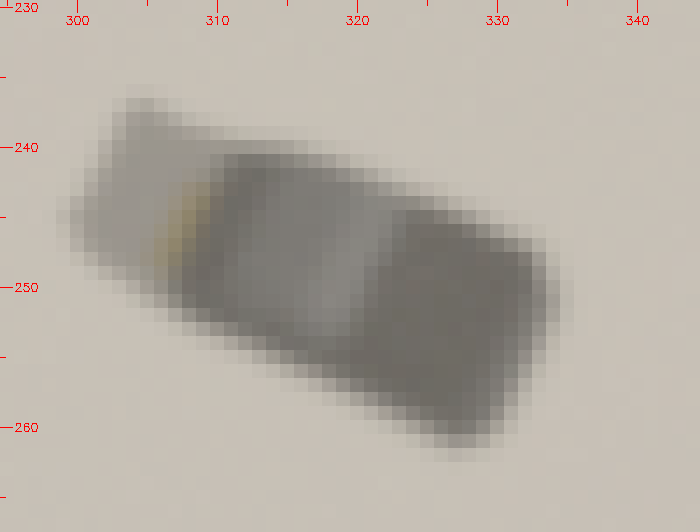

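View pics/d3.png

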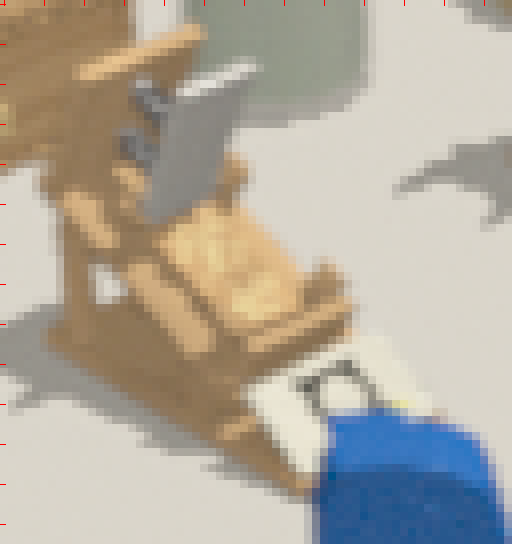

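View pics/d4.png

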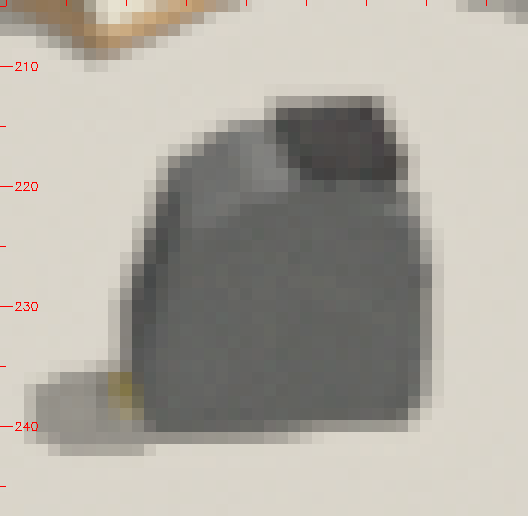

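```bash
python3 - <<'E'
from h import *
np.set_printoptions(precision=1,suppress=True)
t=cv2.imread("pics/top0.png"); s=cv2.imread("pics/scene0.png")
g=cv2.cvtColor(t,cv2.COLOR_BGR2GRAY).astype(float)
# long edges of tape: threshold crossing (100) down columns x 312..328
up=[];lo=[]
for x in range(310,332):
    col=g[232:268,x]; b=np.where(col<98)[0]
    i=b[0]; up.append((x,232+i-1+(col[i-1]-98)/(col[i-1]-col[i])))
    i=b[-1]; lo.append((x,232+i+(98-col[i])/(col[i+1]-col[i])))
up=np.array(up);lo=np.array(lo)
for nm,e in(("upper",up),("lower",lo)):
    print(nm,e[:,1])
    for z in (0,30,61):
        P=plane("top",e[2:-4],z); v=cv2.fitLine(P[:,:2].astype(np.float32),cv2.DIST_HUBER,0,.01,.01).ravel()
        print(z,v, "ang",np.degrees(np.arctan2(v[1],v[0])))
print("scene bottom z0",plane("scene",[[324.3,240.5],[346.5,240.2]],0))
print("hook",tri([[322,237.4]],[[307.6,246.6]]), plane("top",[[307.6,246.6]],8),plane("scene",[[322,237.4]],5))
print("card front foot",plane("top",[[261.5,204.6],[287.3,200.2]],3), 'plate',plane("top",[[260.8,164.8],[274.3,162.4]],112.))
print("plate tri",tri([[248.5,184.8],[257.3,180.2]],[[260.6,164.6],[274.3,162.6]]))
E
```

```text
upper [239.8 239.8 239.8 239.9 240.1 240.2 240.5 240.8 241.1 241.5 241.8 242.3
 242.8 243.2 243.5 243.7 244.2 244.6 245.  245.5 246.  246.5]
0 [  0.3   0.9 449.7 -11.9] ang 70.99571
30 [  0.3   0.9 447.1 -10.6] ang 70.99536
61 [  0.3   0.9 444.3  -9.3] ang 70.995995
lower [253.3 253.7 254.2 254.6 255.1 255.6 256.1 256.4 256.9 257.4 257.9 258.4
 258.9 259.4 259.9 260.4 260.9 261.3 261.1 260.6 259.8 258.1]
0 [  0.4   0.9 411.  -14.2] ang 65.20807
30 [  0.4   0.9 409.2 -12.9] ang 65.207985
61 [  0.4   0.9 407.4 -11.5] ang 65.20798
scene bottom z0 [[431.8  15.    0. ]
 [403.5 -30.9   0. ]]
hook [[437.9  17.8   6.7   0.2]] [[437.9  17.9   8. ]] [[439.9  16.3   5. ]]
card front foot [[536.9 129.1   3. ]
 [548.5  67.7   3. ]] plate [[608.7 125.4 112. ]
 [614.6  95.7 112. ]]
plate tri [[609.4 124.8 107.4   3.2]
 [614.5  95.5 109.8   0.5]]
```

```bash
python3 - <<'E'
from h import *
np.set_printoptions(precision=1,suppress=True)
t=cv2.imread("pics/top0.png")
g=cv2.cvtColor(t,cv2.COLOR_BGR2GRAY).astype(float)
lo=np.array([(x,y) for x,y in zip(range(311,327),[253.7,254.2,254.6,255.1,255.6,256.1,256.4,256.9,257.4,257.9,258.4,258.9,259.4,259.9,260.4,260.9])])
up=np.array([(x,y) for x,y in zip(range(320,332),[241.8,242.3,242.8,243.2,243.5,243.7,244.2,244.6,245.,245.5,246.,246.5])])
for nm,e in(("lo",lo),("up",up)):
  for z in(0,50,61):
    P=plane("top",e,z)[:,:2]; v=cv2.fitLine(P.astype(np.float32),cv2.DIST_HUBER,0,.01,.01).ravel(); a=np.arctan2(v[1],v[0]);
    th=np.radians(65.); n=np.array([np.sin(th),-np.cos(th)]);u=np.array([np.cos(th),np.sin(th)]); print(nm,z,np.degrees(a),"n-offset",(P@n).mean(),(P@u).mean())
# end right edge
rt=[]
for y in range(249,259):
    row=g[y,315:345]; i=np.where(row<98)[0][-1]; rt.append((315+i+(98-row[i])/(row[i+1]-row[i]),y))
rt=np.array(rt);print(rt[:,0])
for z in(0,30,50):
    P=plane("top",rt,z)[:,:2];print(z,(P@u))
print("hook u,n",np.array([438,17.8])@u,np.array([438,17.8])@n)
print("scene bottom",[ (np.array(p)@u,np.array(p)@n) for p in([431.8,15],[403.5,-30.9])])
E
```

```text
lo 0 65.20153 n-offset 378.4571079929731 167.37152165429325
lo 50 65.201935 n-offset 374.8855426116287 167.87461664211665
lo 61 65.201805 n-offset 374.0997982277329 167.9852975394378
up 0 68.667564 n-offset 413.7276656219555 165.89841943060867
up 50 68.66751 n-offset 408.76521407435206 166.45960585905974
up 61 68.6676 n-offset 407.67347473387923 166.58306687331898
[333.4 333.8 334.  333.8 333.4 333.1 332.5 332.1 331.5 331. ]
0 [144.  142.3 140.8 140.2 140.  139.7 139.9 139.8 140.  140. ]
30 [144.8 143.1 141.7 141.1 140.9 140.7 140.8 140.8 140.9 140.9]
50 [145.4 143.7 142.3 141.8 141.6 141.3 141.4 141.4 141.6 141.5]
hook u,n 201.23907725167874 389.44020566306824
scene bottom [(np.float64(196.08118222518377), np.float64(385.004428516315)), (np.float64(142.52155799293973), np.float64(378.7540963570758))]
```

```bash
python3 - <<'E'
from h import *
np.set_printoptions(precision=1,suppress=True)
t=cv2.imread("pics/top0.png")
g=cv2.cvtColor(t,cv2.COLOR_BGR2GRAY).astype(float)
def fit(e,z,nm):
    P=plane("top",e,z)[:,:2]; v=cv2.fitLine(P.astype(np.float32),cv2.DIST_HUBER,0,.01,.01).ravel(); 
    a=np.arctan2(v[1],v[0]); print(nm,"ang",np.degrees(a)%180,"pt",v[2:]); return v
e=[]
for x in range(265,285):
    y=int(round(204.5-(x-262)*.17)); col=g[y-4:y+5,x]; i=np.argmin(col); 
    j=i
    while col[j]<131: j+=1
    e.append((x,y-4+j-1+(131-col[j-1])/(col[j]-col[j-1])))
e=np.array(e);print(e[:,1]); fit(e,3,"front")
# plate top bright edge: saturation-low & bright
hsv=cv2.cvtColor(t,cv2.COLOR_BGR2HSV)
pts=[]
for x in range(262,274):
    col=g[158:170,x]; w=np.clip(col-125,0,None)*(hsv[158:170,x,1]<60); 
    pts.append((x,158+(w*np.arange(12)).sum()/max(w.sum(),1e-6)))
pts=np.array(pts);print(pts[:,1]);fit(pts,112,"plate")
# disc centre of card
row=g[194:197,255:295];print(row.mean(0).round())
# right side of foot: rows 185..199
rt=[]
for y in range(178,200):
    r=g[y,276:298];s=hsv[y,276:298,1].astype(float); rt.append(s)
print(np.array(rt).astype(int)[::3])
print(hsv[188:203:3,250:268,1])
# predicted
for yaw,o in((11,(617.4,112.1)),):
    c,s_=np.cos(np.radians(yaw)),np.sin(np.radians(yaw));X=np.array([c,s_,0]);Y=np.array([-s_,c,0]);O=np.array([*o,0.])
    def W(x,y,z): return O+X*x+Y*y+np.array([0,0,z])
    print("foot",proj("top",[W(-75,31,3),W(-75,-31,3),W(60,31,0),W(60,-31,0)]),proj("scene",[W(-75,31,0),W(60,31,0)]))
    sx=lambda x,y,z:W(x*.9063-z*.4226,y,38+x*.4226+z*.9063)
    print("lip",proj("top",[sx(-33,15,18),sx(-33,-15,18)]),proj("scene",[sx(-33,15,18),sx(-33,-15,18)]))
    print("plate",proj("top",[sx(25,15,70),sx(25,-15,70)]),proj("scene",[sx(25,15,70),sx(25,-15,70),sx(25,15,3)]))
E
```

```text
[204.7 204.7 204.7 204.5 200.6 203.7 203.7 203.7 200.9 200.6 202.9 202.7
 202.7 200.  199.7 198.6 201.7 201.7 201.7 201.7]
front ang 101.810356 pt [541.4  98.8]
[164.5 164.  164.  164.  164.  163.6 163.6 163.  163.  163.  162.6 162.5]
plate ang 101.25741 pt [612.1 109.1]
[146. 146. 144. 131. 106.  85.  93. 129. 148. 151. 151. 150. 143. 117.
  82.  86. 122. 140. 145. 145. 144. 133.  98.  82. 116. 139. 144. 145.
 145. 144. 137. 126. 132. 143. 147. 147. 147. 147. 147. 147.]
[[134 126 117 121 129 129 130 106  63  43  41  41  41  41  41  41  41  39
   41  41  41  41]
 [125 120 115 117 124 128 131 119  81  50  41  41  41  41  41  41  41  41
   41  41  41  41]
 [126 129 129 128 129 126 129 127 109  65  45  41  41  41  41  41  41  41
   41  41  41  39]
 [ 83  79  73  67  59  56  53  61  80  77  53  43  41  41  41  41  39  39
   41  41  41  41]
 [ 51  51  53  52  53  53  53  51  55  75  64  47  42  41  41  41  41  39
   41  42  41  41]
 [ 51  53  52  52  53  53  51  53  57  75  81  57  43  42  42  41  41  41
   42  41  41  41]
 [ 51  53  52  53  56  57  55  51  53  62  80  69  48  43  41  42  41  42
   41  41  41  42]
 [ 53  50  51  66  76  79  70  60  57  69  87  84  56  43  42  41  41  42
   41  41  42  42]]
[[ 41  41  41  41  41  42  42  42  48  72 109 124 121 122 120 122 118 114]
 [ 41  40  41  41  41  41  42  41  43  48  62  56  54  53  52  53  53  53]
 [ 41  41  40  41  41  41  41  41  42  45  60  64  54  52  53  51  52  53]
 [ 41  39  41  41  41  41  41  41  41  44  47  61  54  52  52  52  52  53]
 [ 41  41  41  39  41  41  41  41  41  40  42  50  59  50  49  51  51  51]]
foot [[261.9 204.2]
 [287.4 199.7]
 [252.8 150.6]
 [277.9 146.2]] [[262.4 234.4]
 [229.9 214.7]]
lip [[264.9 184.9]
 [277.6 182.6]] [[257.  212.7]
 [266.1 208.6]]
plate [[260.7 165.2]
 [274.1 162.9]] [[247.8 183.4]
 [257.2 179.6]
 [242.3 200.8]]
```

```bash
cat >> h.py <<'E'
def toolR(zdir,xdir):
    z=np.array(zdir,float);z/=np.linalg.norm(z);x=np.array(xdir,float);x-=z*(x@z);x/=np.linalg.norm(x)
    return Rot.from_matrix(np.c_[x,np.cross(z,x),z])
def row(p,R,s=None):
    s=s or telemetry.get_state(); R0=sq(s['ee_rot'])
    d=R0.inv().apply(np.array(p,float)-s['tool_pos'])/10; w=(R0.inv()*R).as_rotvec()
    return " ".join(f"{v:.2f}" for v in d)+" "+" ".join(f"{v:.3f}" for v in w)
def head(a): a=np.radians(a); return [np.cos(a),np.sin(a),0]
O=np.array([617.5,111.8,0]);YAW=11.2
HX=np.array(head(YAW));HY=np.array(head(YAW+90));c25,s25=np.cos(np.radians(25)),np.sin(np.radians(25))
SX=c25*HX+np.array([0,0,s25]);SZ=-s25*HX+np.array([0,0,c25]);SO=O+[0,0,38]
def slot(x,y,z): return SO+SX*x+HY*y+SZ*z
def toslot(p): d=np.array(p)-SO; return np.array([d@SX,d@HY,d@SZ])
E
python3 - <<'E'
from h import *
R=toolR([0,0,-1],head(65.3)); print(row([428.7,-10,190],R)); print(telemetry.get_state()['tool_pos'])
E
```

```text
40.30 -47.78 4.13 -0.002 -0.001 -0.814
[ 199.80764047 -591.70856479  230.50747301]
```

play_rows:
  increments: "40.3 -47.8 4.1 0 0 -0.814;40.3 -47.8 4.1 0 0 -0.814;40.3 -47.8 4.1 0 0 -0.814;40.3 -47.8 4.1 0 0 -0.814;40.3 -47.8 4.1 0 0 -0.814;40.3 -47.8 4.1 0 0 -0.814;40.3 -47.8 4.1 0 0 -0.814;40.3 -47.8 4.1 0 0 -0.814;40.3 -47.8 4.1 0 0 -0.814;40.3 -47.8 4.1 0 0 -0.814;40.3 -47.8 4.1 0 0 -0.814;40.3 -47.8 4.1 0 0 -0.814"
  fingers: -1

```text
time_s: 1.3
tool_pos: [419.3, -33.2, 191.9]
ee_rot: [0.0, 0.842, 0.539, -0.0]
wrist_force: [1.5, -0.7, -0.7]
opening: 85.2
```

```bash
python3 - <<'E'
from h import *
R=toolR([0,0,-1],head(65.3)); print(row([428.7,-10,110],R)); s=telemetry.get_state();print(s['tool_pos'],s['q'],s['time_s'])
E
```

```text
2.50 -0.12 8.19 0.000 0.000 -0.000
[419.33417776 -33.20708751 191.93096635] [ 0.53783564  0.27803465 -0.65969585  2.05877438  0.22176745  0.87314326
 -0.67840739] 1.3
```

play_rows:
  increments: "0 0 0 0 0 0;0 0 0 0 0 0;0 0 0 0 0 0"

```text
time_s: 1.6
tool_pos: [418.5, -36.0, 191.8]
ee_rot: [-0.0, 0.842, 0.539, -0.001]
wrist_force: [0.4, -0.9, -1.4]
opening: 85.3
```

```bash
python3 - <<'E'
from h import *
R=toolR([0,0,-1],head(65.3)); print(row([428.7,-10,110],R)); s=telemetry.get_state();print(s['tool_pos'],s['q'],s['time_s'])
im=viewer.camera("top");cv2.imwrite("pics/t1.png",cv2.resize(im[200:300,240:380,::-1],None,fx=5,fy=5))
im=viewer.camera("scene");cv2.imwrite("pics/s1.png",cv2.resize(im[150:260,240:400,::-1],None,fx=5,fy=5))
print(proj("top",[s['tool_pos']]))
E
```

```text
2.80 -0.16 8.17 -0.001 0.001 -0.001
[418.53677076 -36.01796148 191.75688329] [ 0.54306007  0.27780944 -0.65783924  2.05933961  0.22099125  0.87361883
 -0.67158793] 1.6
[[336.16971289 249.30976143]]
```

View pics/t1.png

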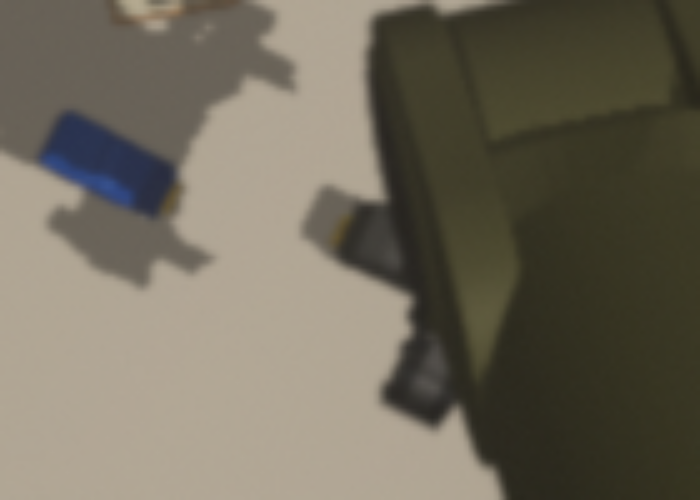

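View pics/s1.png

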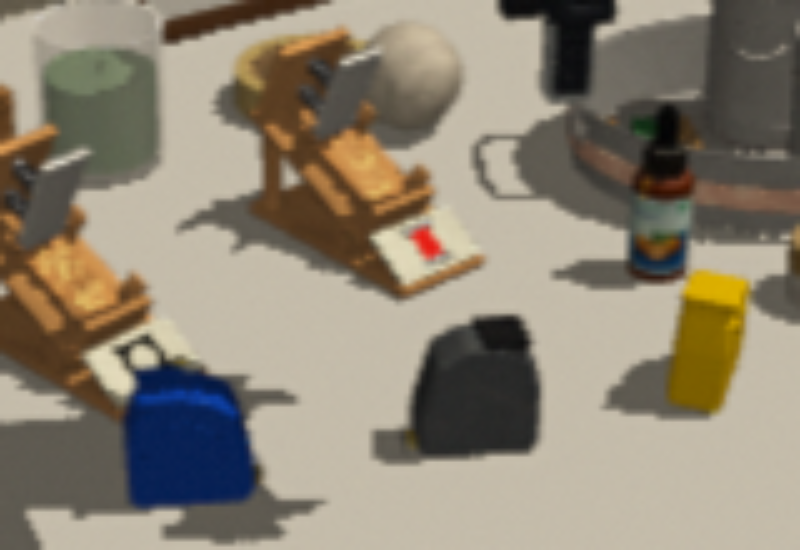

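The scene view shows the tape undisturbed at about (335,228). The fingers are above it at (352,156), with nothing in the way.

play_rows:
  increments: "2.8 -0.15 3 0 0 0;2.8 -0.15 8 0 0 0;2.8 -0.15 12 0 0 0;2.8 -0.15 15 0 0 0;2.8 -0.15 16.5 0 0 0;2.8 -0.15 17.5 0 0 0;2.8 -0.15 17.5 0 0 0;2.8 -0.15 17.5 0 0 0"

```text
time_s: 2.5
tool_pos: [429.8, -9.4, 17.5]
ee_rot: [0.0, 0.842, 0.539, 0.0]
wrist_force: [0.8, -0.4, -0.1]
opening: 85.3
```

```bash
python3 - <<'E'
from h import *
R=toolR([0,0,-1],head(65.3)); print(row([428.7,-10,10],R)); s=telemetry.get_state();print(s['tool_pos'],s['wrist_force'],s['time_s'])
im=viewer.camera("scene");cv2.imwrite("pics/s2.png",cv2.resize(im[150:260,240:400,::-1],None,fx=5,fy=5))
E
```

```text
-0.10 -0.07 0.75 0.001 -0.000 -0.001
[429.76110389  -9.42308758  17.54663338] [ 0.81758001 -0.38735098 -0.08004796] 2.5
```

View pics/s2.png

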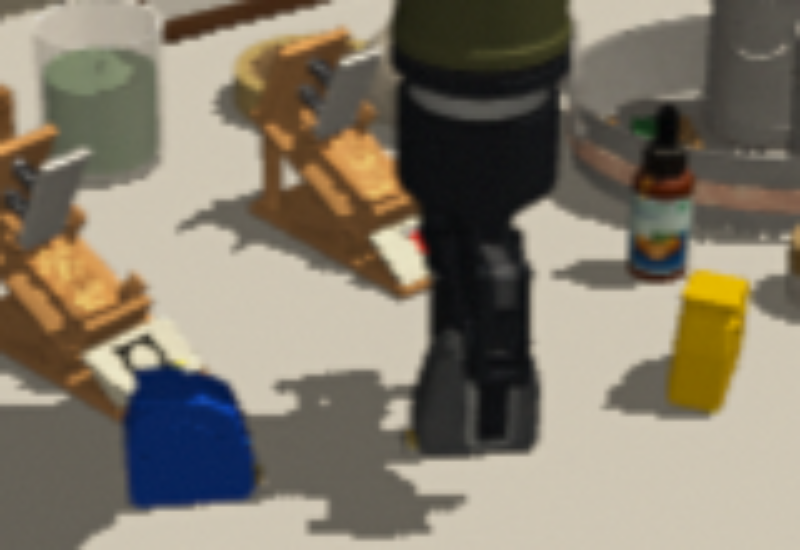

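play_rows:
  increments: "-0.1 -0.07 0.7 0 0 0;-0.1 -0.07 0.7 0 0 0"

```text
time_s: 2.75
tool_pos: [428.3, -9.8, 10.0]
ee_rot: [0.0, 0.842, 0.539, 0.0]
wrist_force: [0.1, -0.0, -0.8]
opening: 85.4
```

play_rows:
  increments: "0 0 0 0 0 0;0 0 0 0 0 0;0 0 0 0 0 0;0 0 0 0 0 0;0 0 0 0 0 0;0 0 0 0 0 0;0 0 0 0 0 0;0 0 0 0 0 0;0 0 0 0 0 0"
  fingers: 1
  grip_force: 70

```text
time_s: 3.65
tool_pos: [428.5, -9.5, 10.3]
ee_rot: [0.0, 0.842, 0.54, 0.0]
wrist_force: [-0.8, 0.4, 6.1]
opening: 27.3
```

play_rows:
  increments: "0 0 -2 0 0 0;0 0 -6 0 0 0;0 0 -10 0 0 0;0 0 -14 0 0 0;0 0 -16 0 0 0;0 0 -16 0 0 0;0 0 -16 0 0 0"

```text
time_s: 4.35
tool_pos: [428.1, -9.9, 169.7]
ee_rot: [0.0, 0.842, 0.539, -0.0]
wrist_force: [0.6, -0.4, -1.0]
opening: 27.4
```

```bash
python3 - <<'E'
from h import *
s=telemetry.get_state();print(s['tool_pos'],s['wrist_force'],s['torque'],s['opening'],s['q'])
im=viewer.camera("scene");cv2.imwrite("pics/s3.png",cv2.resize(im[90:250,240:400,::-1],None,fx=4,fy=4))
R=sq(s['ee_rot'])
# where tape center approach: slot target above/front of plate
Rt=toolR(-SZ,-SX)
for nm,(x,z) in {"far":(-10,110),"pre":(-10,25)}.items():
    P=slot(x,0,z)+SZ*(30.5-19-1.5)   # TCP 10 above underside
    print(nm,P,row(P,Rt))
E
```

```text
[428.09146865  -9.88241593 169.70652375] [ 0.6256986  -0.40617206 -1.00323818] [-0.02110934  0.05857524  0.00915146] 27.39778910034969 [ 0.48192367  0.32682359 -0.67915781  2.07601263  0.27815507  0.82728777
 -0.79339896]
far [558.86117953 100.18920088 142.53075183] 15.48 7.32 2.64 -0.480 -0.245 -2.156
pre [594.09959235 107.16659451  65.49458993] 17.60 10.24 10.33 -0.480 -0.245 -2.156
```

View pics/s3.png

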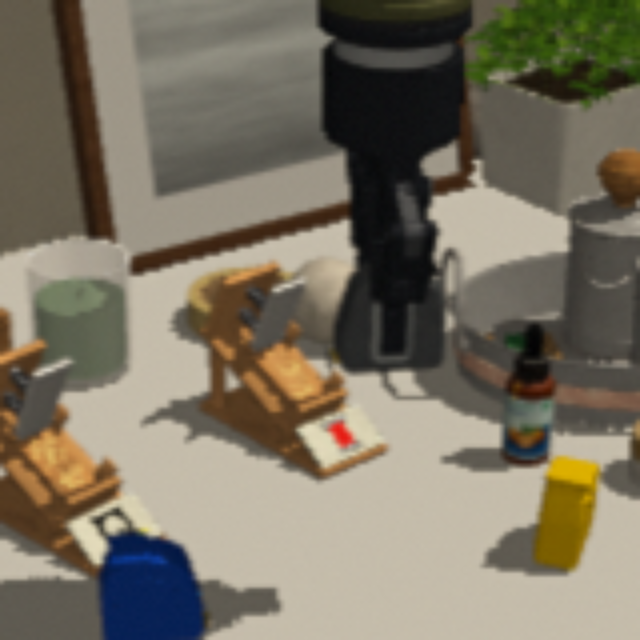

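play_rows:
  increments: "1 0.5 0 -0.04 -0.02 -0.15;3 1.4 0.3 -0.08 -0.04 -0.3;5 2.2 0.5 -0.12 -0.06 -0.45;6 2.8 0.7 -0.16 -0.08 -0.6;7 3.3 0.9 -0.18 -0.09 -0.75;8 3.8 1.1 -0.2 -0.1 -0.9;9 4.3 1.3 -0.23 -0.12 -1.05;10 4.8 1.5 -0.27 -0.14 -1.2;11 5.3 1.7 -0.3 -0.155 -1.35;12 5.8 1.9 -0.33 -0.17 -1.5;13 6.3 2.1 -0.37 -0.19 -1.65;14 6.7 2.3 -0.4 -0.205 -1.8"

```text
time_s: 5.6
tool_pos: [546.7, 90.4, 144.9]
ee_rot: [0.188, 0.111, 0.976, 0.018]
wrist_force: [0.5, -0.5, -1.8]
opening: 27.2
```

```bash
python3 - <<'E'
from h import *
s=telemetry.get_state();print(s['tool_pos'],s['wrist_force'],s['torque'],s['opening'],s['q'])
Rt=toolR(-SZ,-SX)
P=slot(-10,0,110)+SZ*10
print(P,row(P,Rt))
E
```

```text
[546.66059385  90.38058181 144.90048474] [ 0.48534306 -0.50101492 -1.83920189] [-0.00091725  0.46486828  0.0226559 ] 27.18865509714777 [ 0.35175083  0.45608205 -0.8840597   2.15448518  1.07126362  0.58067069
  0.03274957]
[558.86117953 100.18920088 142.53075183] -0.80 1.19 0.67 -0.090 -0.048 -0.404
```

play_rows:
  increments: "-0.3 0.4 0.2 -0.034 -0.018 -0.15;-0.6 0.8 0.45 -0.067 -0.036 -0.3;-0.8 1.2 0.65 -0.09 -0.048 -0.404;-0.8 1.2 0.65 -0.09 -0.048 -0.404;-0.8 1.2 0.65 -0.09 -0.048 -0.404"

```text
time_s: 6.1
tool_pos: [559.1, 99.3, 143.5]
ee_rot: [0.215, -0.09, 0.972, 0.021]
wrist_force: [0.1, 0.2, -1.9]
opening: 27.0
```

```bash
python3 - <<'E'
from h import *
np.set_printoptions(precision=2,suppress=True)
s=telemetry.get_state();print(s['tool_pos'],s['wrist_force'],s['torque'],s['opening'],s['q'])
Rt=toolR(-SZ,-SX)
print(toslot(s['tool_pos']),row(slot(-10,0,35),Rt))
im=viewer.camera("scene");cv2.imwrite("pics/s4.png",cv2.resize(im[100:260,180:340,::-1],None,fx=4,fy=4))
im=viewer.camera("top");cv2.imwrite("pics/t4.png",cv2.resize(im[130:250,210:340,::-1],None,fx=5,fy=5))
E
```

```text
[559.11  99.32 143.48] [ 0.06  0.15 -1.89] [-0.14  0.58 -0.04] 27.046697783412746 [ 0.44  0.48 -0.95  2.18  1.21  0.49  0.33]
[ -9.53  -0.9  120.83] 0.05 0.11 8.58 -0.002 0.000 -0.010
```

View pics/s4.png

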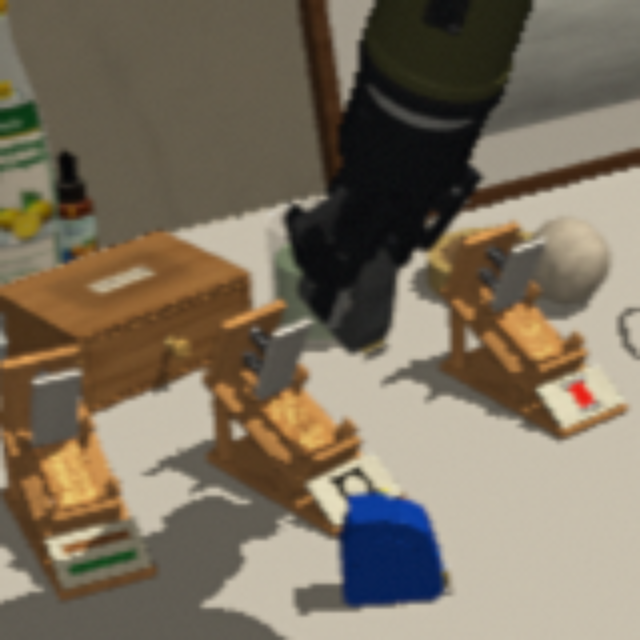

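View pics/t4.png

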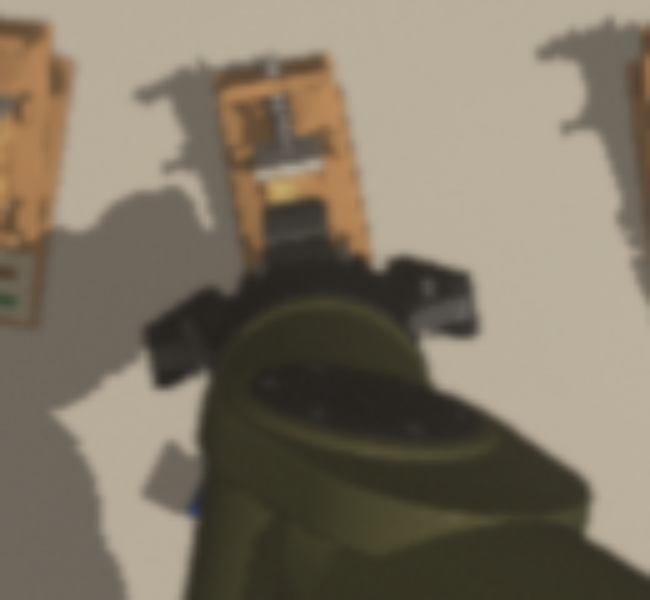

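```bash
python3 - <<'E'
from h import *
np.set_printoptions(precision=1,suppress=True)
for z in (120,150,171): print(z,proj("top",[slot(22,-.9+14,z),slot(22,-.9-14,z)]).ravel())
im=viewer.camera("top");cv2.imwrite("pics/t5full.png",im[:,:,::-1])
c=im[155:185,250:290,::-1]
cv2.imwrite("pics/t5.png",cv2.resize(np.clip(255*(c/255.)**.5,0,255).astype(np.uint8),None,fx=18,fy=18,interpolation=cv2.INTER_NEAREST))
g=cv2.cvtColor(np.ascontiguousarray(im),cv2.COLOR_RGB2GRAY)
for y in range(162,182,2): print(y,g[y,256:284])
E
```

```text
120 [262.3 171.1 275.3 168.7]
150 [262.5 174.1 275.8 171.7]
171 [262.6 176.3 276.2 173.8]
162 [ 80  88  84  74  72  78  83  86  89  96 106 111 113 119 129 147 158 157
 144 136 136 137 141 143 144 159 172 175]
164 [ 98 102 105 101 110 137 152 156 157 158 163 167 167 164 157 148 143 136
 130 135 141 144 143 141 131 138 161 173]
166 [ 96 110 120 123 122 119 123 140 155 158 156 156 153 148 146 144 140 136
 134 138 142 143 142 142 136 142 162 173]
168 [ 93 107 119 123 119 105  98 124 151 165 165 156 150 140 133 129 128 130
 134 139 141 143 142 144 146 146 160 171]
170 [ 95 105 116 120 122 118 103 100 109 112 102  88  77  70  63  59  58  64
  83 113 134 141 142 143 141 134 141 162]
172 [ 92  90 105 116 118 110  83  59  56  54  52  52  54  55  55  57  58  59
  72 105 131 140 141 141 142 141 145 163]
174 [ 98  91 103 115 118 112  88  64  59  59  59  58  59  58  59  60  61  61
  69  95 122 137 141 141 142 143 142 151]
176 [101  94  98 106 114 110  88  67  63  65  66  67  69  71  70  69  69  70
  71  81 103 112 113 124 134 139 133 140]
178 [101  91  79  81  99 106  92  73  62  55  54  52  52  53  51  49  48  48
  49  56  74  77  79  95 123 133 136 142]
180 [104  99  86  78  77  80  68  53  47  47  47  48  48  48  48  48  48  47
  48  48  51  60  69  78  88  95 109 127]
```

View pics/t5.png

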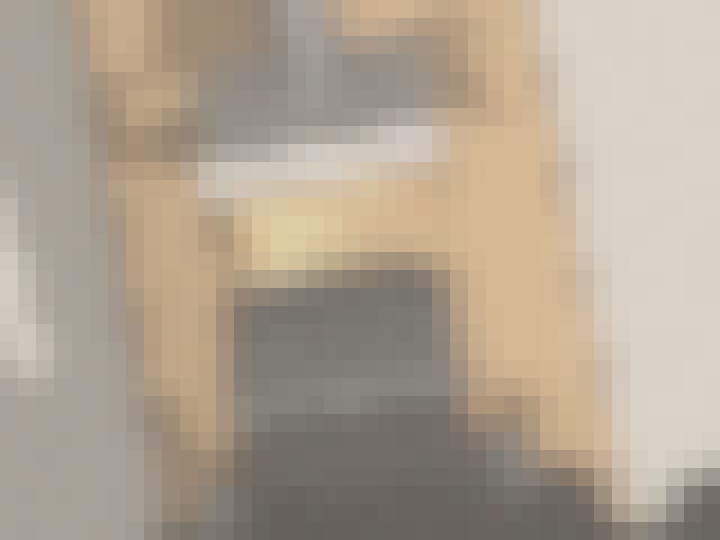

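The tape's back end is at top rows 169–171, columns 262–275. The projected pose gives 262.3 and 275.3, so camera and robot agree within about 0.6 mm. I'll move down in front of the plate.

play_rows:
  increments: "0.1 0.05 2 0 0 -0.005;0.2 0.1 5 0 0 -0.01;0.25 0.1 7.3 0 0 -0.01;0.25 0.1 8.3 0 0 -0.01;0.25 0.1 8.3 0 0 -0.01;0.25 0.1 8.3 0 0 -0.01"

```text
time_s: 6.85
tool_pos: [592.1, 107.2, 68.8]
ee_rot: [0.217, -0.097, 0.971, 0.02]
wrist_force: [-0.4, -0.6, -1.3]
opening: 27.4
```

```bash
python3 - <<'E'
from h import *
np.set_printoptions(precision=2,suppress=True)
s=telemetry.get_state();print(s['tool_pos'],s['wrist_force'],s['torque'],s['opening'],s['q'])
Rt=toolR(-SZ,-SX)
print(toslot(s['tool_pos']),row(slot(3,0,38),Rt))
im=viewer.camera("scene");cv2.imwrite("pics/s6.png",cv2.resize(im[140:250,200:320,::-1],None,fx=6,fy=6))
im=viewer.camera("top");cv2.imwrite("pics/t6.png",cv2.resize(im[140:220,230:310,::-1],None,fx=7,fy=7))
E
```

```text
[592.07 107.22  68.84] [-0.36 -0.63 -1.29] [-0.12  0.59  0.  ] 27.388422266780765 [ 0.3   0.64 -0.8   2.18  1.59  0.48  0.01]
[-10.38   0.45  38.87] -1.34 -0.05 0.09 -0.002 0.003 0.003
```

View pics/s6.png

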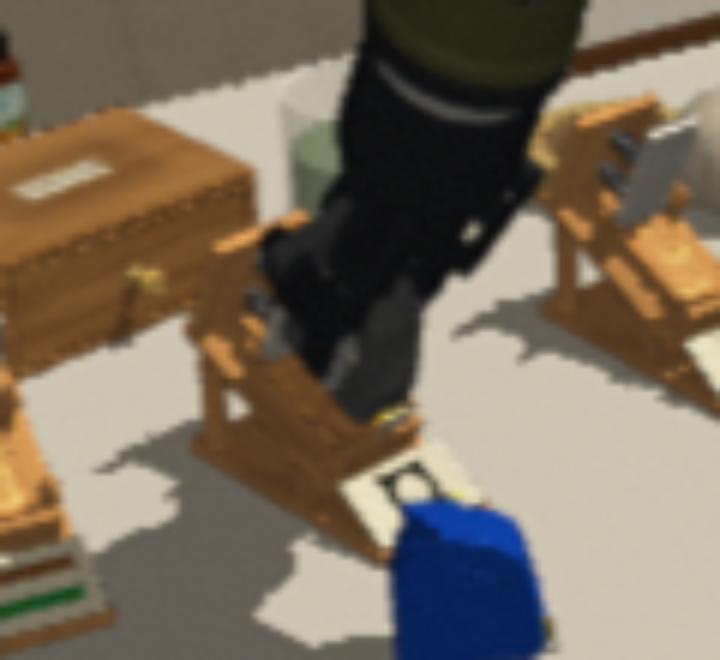

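View pics/t6.png

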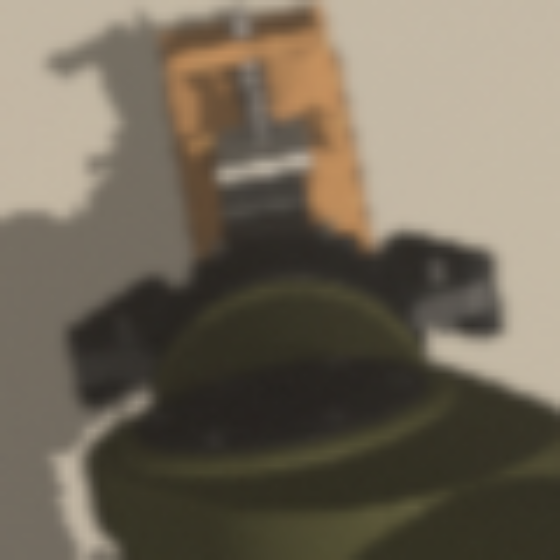

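The tape sits squarely in front of the plate (top crop about 265,190), with its hook just above the lip. Next I push the plate back.

play_rows:
  increments: "-0.4 -0.05 0 0 0 0;-0.7 -0.05 0 0 0 0;-1 -0.05 0 0 0 0;-1.2 -0.05 0 0 0 0;-1.4 -0.05 0 0 0 0;-1.4 -0.05 0 0 0 0;-1.4 -0.05 0 0 0 0"

```text
time_s: 7.65
tool_pos: [603.0, 108.3, 74.0]
ee_rot: [0.216, -0.097, 0.971, 0.019]
wrist_force: [-7.5, -0.4, -1.8]
opening: 27.2
```

```bash
cat > st.py <<'E'
from h import *
np.set_printoptions(precision=2,suppress=True)
def show():
    s=telemetry.get_state();f=s['wrist_force'];print("slot tcp",toslot(s['tool_pos']),"F slot",np.array([f@SX,f@HY,f@SZ]),"T",s['torque'],s['time_s'],s['opening'])
    print("rotvec err",(sq(s['ee_rot']).inv()*toolR(-SZ,-SX)).as_rotvec())
E
python3 - <<'E'
from st import *
show()
im=viewer.camera("scene");cv2.imwrite("pics/s7.png",cv2.resize(im[160:250,220:310,::-1],None,fx=7,fy=7))
im=viewer.camera("top");cv2.imwrite("pics/t7.png",cv2.resize(im[140:220,230:310,::-1],None,fx=7,fy=7))
E
```

```text
slot tcp [ 1.71 -0.63 38.97] F slot [-7.45  1.04  1.5 ] T [-0.22  1.93  0.05] 7.65 27.20601316309981
rotvec err [-0.  0.  0.]
```

View pics/s7.png

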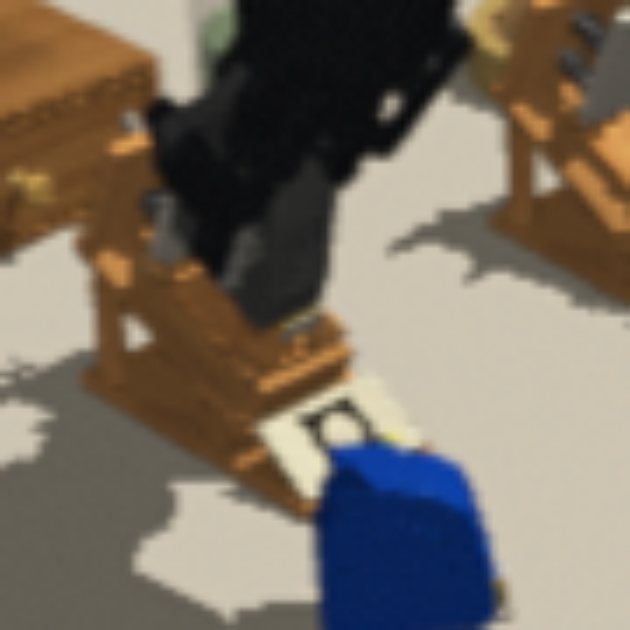

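View pics/t7.png

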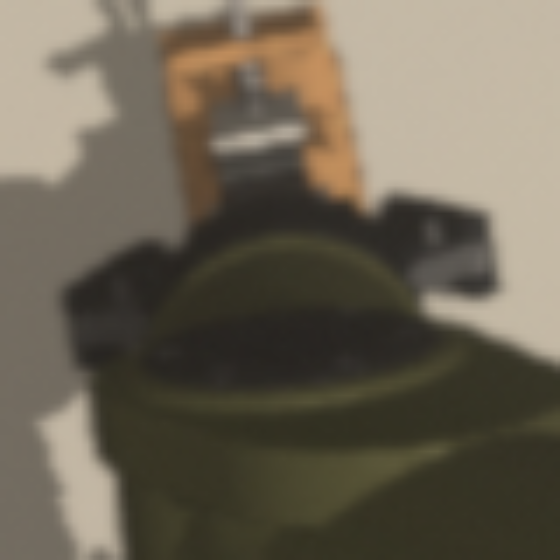

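Reaction is −7.5 N along the slot, so the plate is pushed about 9–10 mm. I'll give the hook a little more room, then start lowering.

play_rows:
  increments: "-0.25 0.06 0 0 0 0;-0.25 0.06 0.2 0 0 0;-0.25 0.06 0.4 0 0 0;-0.25 0.06 0.6 0 0 0;-0.25 0.06 0.8 0 0 0;-0.25 0.06 1 0 0 0;-0.25 0.06 1 0 0 0"

```text
time_s: 8.45
tool_pos: [609.0, 109.6, 65.5]
ee_rot: [0.215, -0.096, 0.972, 0.019]
wrist_force: [-7.4, -1.5, -4.5]
opening: 27.3
```

```bash
python3 - <<'E'
from st import *
show()
E
```

```text
slot tcp [ 3.66 -0.52 28.67] F slot [-8.73  0.01 -0.88] T [-0.43  2.09 -0.07] 8.45 27.26948412605387
rotvec err [-0. -0.  0.]
```

play_rows:
  increments: "-0.02 0.04 0.1 0 0 0;-0.02 0.04 0.2 0 0 0;-0.02 0.04 0.3 0 0 0;-0.02 0.04 0.4 0 0 0"

```text
time_s: 8.85
tool_pos: [610.8, 110.3, 62.2]
ee_rot: [0.215, -0.096, 0.972, 0.019]
wrist_force: [-8.3, -1.8, -2.0]
opening: 27.2
```

```bash
python3 - <<'E'
from st import *
show()
E
```

```text
slot tcp [ 4.   -0.2  24.89] F slot [-8.54 -0.12  1.78] T [-0.4   1.99 -0.1 ] 8.85 27.160366006096545
rotvec err [-0. -0.  0.]
```

play_rows:
  increments: "0 0 0.1 0 0 0;0 0 0.2 0 0 0;0 0 0.3 0 0 0"

```text
time_s: 9.15
tool_pos: [612.0, 110.6, 59.5]
ee_rot: [0.215, -0.096, 0.972, 0.019]
wrist_force: [-8.3, -2.1, -2.6]
opening: 27.3
```

```bash
python3 - <<'E'
from st import *
show()
E
```

```text
slot tcp [ 3.99 -0.13 21.86] F slot [-8.89 -0.46  1.24] T [-0.39  2.   -0.13] 9.15 27.263392861718906
rotvec err [-0. -0.  0.]
```

play_rows:
  increments: "0 0 0.05 0 0 0;0 0 0.1 0 0 0"

```text
time_s: 9.35
tool_pos: [612.4, 110.7, 58.6]
ee_rot: [0.215, -0.096, 0.972, 0.019]
wrist_force: [-7.8, -2.5, -0.7]
opening: 27.0
```

```bash
python3 - <<'E'
from st import *
show()
E
```

```text
slot tcp [ 4.   -0.14 20.88] F slot [-7.69 -0.93  2.86] T [-0.32  1.99 -0.09] 9.35 26.983669462361316
rotvec err [-0. -0.  0.]
```

play_rows:
  increments: "0 0 0.05 0 0 0;0 0 0.1 0 0 0"

```text
time_s: 9.55
tool_pos: [612.8, 110.7, 57.7]
ee_rot: [0.215, -0.096, 0.972, 0.019]
wrist_force: [-7.8, -1.4, -1.3]
opening: 27.1
```

```bash
python3 - <<'E'
from st import *
show()
E
```

```text
slot tcp [ 4.   -0.14 19.89] F slot [-7.69  0.14  2.14] T [-0.36  2.04 -0.  ] 9.55 27.10029164570892
rotvec err [-0. -0.  0.]
```

play_rows:
  increments: "0 0 0.05 0 0 0;0 0 0.08 0 0 0"

```text
time_s: 9.75
tool_pos: [613.1, 110.8, 57.0]
ee_rot: [0.215, -0.096, 0.972, 0.019]
wrist_force: [-8.3, -1.2, -1.5]
opening: 26.8
```

```bash
python3 - <<'E'
from st import *
show()
E
```

```text
slot tcp [ 3.98 -0.11 19.07] F slot [-8.22  0.47  2.23] T [-0.42  2.03 -0.07] 9.75 26.822803244660292
rotvec err [-0. -0.  0.]
```

Underside is now about 9 mm above the floor with no contact. I'll continue.

play_rows:
  increments: "0 0 0.05 0 0 0;0 0 0.1 0 0 0"

```text
time_s: 9.95
tool_pos: [613.6, 110.9, 56.1]
ee_rot: [0.215, -0.096, 0.972, 0.019]
wrist_force: [-9.2, -2.4, -0.2]
opening: 27.5
```

```bash
python3 - <<'E'
from st import *
show()
E
```

```text
slot tcp [ 4.05 -0.1  18.12] F slot [-8.72 -0.56  3.82] T [-0.37  2.02 -0.06] 9.95 27.539875868058314
rotvec err [-0. -0.  0.]
```

play_rows:
  increments: "0 0 0.05 0 0 0;0 0 0.1 0 0 0"

```text
time_s: 10.15
tool_pos: [613.7, 110.9, 56.0]
ee_rot: [0.216, -0.097, 0.971, 0.019]
wrist_force: [-18.8, -4.9, 16.1]
opening: 27.1
```

```bash
python3 - <<'E'
from st import *
show()
E
```

```text
slot tcp [ 4.07 -0.11 17.94] F slot [-10.74  -1.13  22.78] T [-0.94  2.55 -0.33] 10.15 27.11740094729516
rotvec err [-0.  0.  0.]
```

Firm contact: 22.8 N, the tool stopped at slot z ≈ 17.9. That is above the 8–12 N touch but well under the pad's 45 N. I'll ease back to about 10 N.

play_rows:
  increments: "0 0 -0.04 0 0 0;0 0 -0.04 0 0 0"

```text
time_s: 10.35
tool_pos: [613.7, 111.0, 56.1]
ee_rot: [0.216, -0.096, 0.972, 0.019]
wrist_force: [-13.4, -3.2, 5.0]
opening: 27.5
```

```bash
python3 - <<'E'
from st import *
show()
E
```

```text
slot tcp [ 4.06 -0.08 18.03] F slot [-10.38  -0.52  10.36] T [-0.65  2.26 -0.15] 10.35 27.457592931867943
rotvec err [-0. -0.  0.]
```

Touch is 10.4 N. Before letting go, I'll slide the tape gently forward to the lip.

play_rows:
  increments: "0.1 0 0 0 0 0;0.2 0 0 0 0 0;0.2 0 0 0 0 0"

```text
time_s: 10.65
tool_pos: [613.5, 110.9, 56.0]
ee_rot: [0.217, -0.096, 0.971, 0.019]
wrist_force: [-6.4, -2.2, 4.5]
opening: 27.6
```

```bash
python3 - <<'E'
from st import *
show()
E
```

```text
slot tcp [ 3.9  -0.12 18.04] F slot [-4.15 -0.95  6.89] T [-0.39  1.4  -0.15] 10.65 27.631157456311627
rotvec err [-0.  0.  0.]
```

play_rows:
  increments: "0.05 0 0 0 0 0;0.1 0 0 0 0 0;0.1 0 0 0 0 0"

```text
time_s: 10.95
tool_pos: [613.0, 110.8, 55.7]
ee_rot: [0.217, -0.096, 0.971, 0.019]
wrist_force: [-6.3, -2.0, 3.4]
opening: 27.2
```

```bash
python3 - <<'E'
from st import *
show()
E
```

```text
slot tcp [ 3.31 -0.08 18.04] F slot [-4.51 -0.7   5.84] T [-0.37  1.23 -0.18] 10.95 27.23369249946115
rotvec err [-0.  0.  0.]
```

play_rows:
  increments: "0.1 0 0 0 0 0;0.2 0 0 0 0 0;0.2 0 0 0 0 0"

```text
time_s: 11.25
tool_pos: [611.3, 110.5, 54.9]
ee_rot: [0.217, -0.096, 0.971, 0.019]
wrist_force: [-5.6, -0.5, 3.2]
opening: 27.1
```

```bash
python3 - <<'E'
from st import *
show()
im=viewer.camera("scene");cv2.imwrite("pics/s8.png",cv2.resize(im[160:250,220:310,::-1],None,fx=7,fy=7))
E
```

```text
slot tcp [ 1.37 -0.08 18.04] F slot [-3.73  0.64  5.27] T [-0.36  1.2  -0.1 ] 11.25 27.081003982230666
rotvec err [-0.  0.  0.]
```

View pics/s8.png

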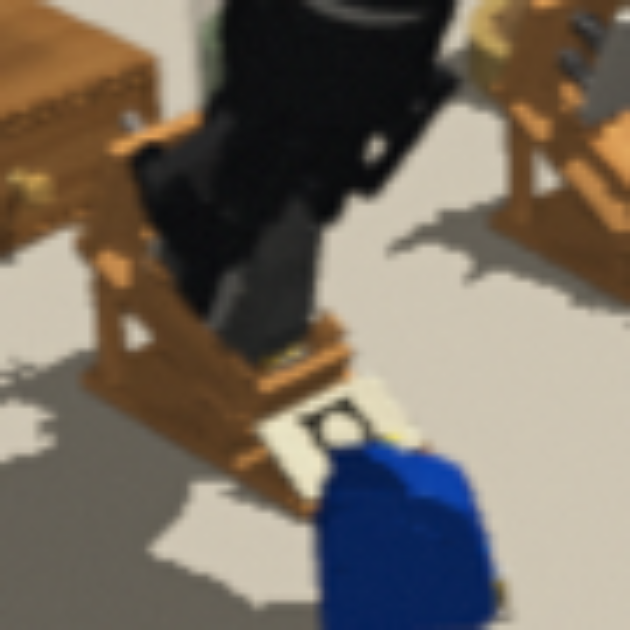

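The hook (crop about 285,355) is now just behind the lip. I'll continue gently.

play_rows:
  increments: "0.05 0 0 0 0 0;0.1 0 0 0 0 0"

```text
time_s: 11.5
tool_pos: [610.6, 110.3, 54.6]
ee_rot: [0.217, -0.096, 0.971, 0.019]
wrist_force: [-4.3, -1.1, 4.0]
opening: 27.4
```

```bash
python3 - <<'E'
from st import *
show()
E
```

```text
slot tcp [ 0.63 -0.1  18.04] F slot [-2.28 -0.27  5.5 ] T [-0.33  1.03 -0.12] 11.5 27.35157191448759
rotvec err [-0.  0.  0.]
```

play_rows:
  increments: "0.05 0 0 0 0 0;0.1 0 0 0 0 0"

```text
time_s: 11.7
tool_pos: [610.0, 110.3, 54.3]
ee_rot: [0.218, -0.096, 0.971, 0.019]
wrist_force: [-4.3, -1.0, 5.4]
opening: 27.6
```

```bash
python3 - <<'E'
from st import *
show()
E
```

```text
slot tcp [-0.06 -0.06 18.02] F slot [-1.72 -0.15  6.73] T [-0.38  0.89 -0.18] 11.7 27.55694528770089
rotvec err [-0.  0.  0.]
```

play_rows:
  increments: "0.05 0 0 0 0 0;0.1 0 0 0 0 0"

```text
time_s: 11.9
tool_pos: [609.3, 110.1, 54.0]
ee_rot: [0.218, -0.096, 0.971, 0.019]
wrist_force: [-5.0, -2.6, 5.4]
opening: 27.4
```

```bash
python3 - <<'E'
from st import *
show()
E
```

```text
slot tcp [-0.8  -0.06 18.03] F slot [-2.59 -1.58  7.21] T [-0.37  0.78 -0.21] 11.9 27.39835420169222
rotvec err [-0.  0.  0.]
```

play_rows:
  increments: "0.05 0 0 0 0 0;0.1 0 0 0 0 0"

```text
time_s: 12.1
tool_pos: [608.9, 110.1, 53.8]
ee_rot: [0.218, -0.096, 0.971, 0.019]
wrist_force: [-1.8, -1.3, 5.9]
opening: 27.2
```

```bash
python3 - <<'E'
from st import *
show()
E
```

```text
slot tcp [-1.23 -0.04 18.03] F slot [ 0.67 -0.97  6.18] T [-0.31  0.35 -0.12] 12.1 27.223780177604986
rotvec err [-0.    0.01  0.  ]
```

play_rows:
  increments: "0.05 0 0 0 0 0;0.1 0 0 0 0 0"

```text
time_s: 12.3
tool_pos: [608.9, 110.1, 53.9]
ee_rot: [0.219, -0.096, 0.971, 0.019]
wrist_force: [0.5, -1.5, 5.6]
opening: 27.3
```

```bash
python3 - <<'E'
from st import *
show()
E
```

```text
slot tcp [-1.21 -0.04 18.07] F slot [ 2.53 -1.55  4.95] T [-0.22 -0.02 -0.09] 12.3 27.316940551038954
rotvec err [-0.    0.01  0.  ]
```

The tool stopped at slot x −1.2 and the force turned positive, so the hook touches the lip. I'll ease off slightly, renew the downward touch and let go.

play_rows:
  increments: "-0.05 0 0.02 0 0 0;-0.05 0 0.02 0 0 0"

```text
time_s: 12.5
tool_pos: [608.9, 110.1, 53.8]
ee_rot: [0.219, -0.096, 0.971, 0.019]
wrist_force: [-3.4, -1.6, 8.4]
opening: 26.8
```

```bash
python3 - <<'E'
from st import *
show()
E
```

```text
slot tcp [-1.23 -0.02 18.03] F slot [ 0.25 -0.91  9.13] T [-0.37  0.34 -0.18] 12.5 26.80040038931672
rotvec err [-0.    0.01  0.  ]
```

play_rows:
  increments: "0 0 0 0 0 0;0 0 0 0 0 0;0 0 0 0 0 0;0 0 0 0 0 0;0 0 0 0 0 0;0 0 0 0 0 0"
  fingers: -0.1

```text
time_s: 13.1
tool_pos: [607.6, 110.3, 52.1]
ee_rot: [0.217, -0.097, 0.971, 0.02]
wrist_force: [-0.5, -1.1, 0.8]
opening: 46.8
```

```bash
python3 - <<'E'
from st import *
show()
im=viewer.camera("scene");cv2.imwrite("pics/s9.png",cv2.resize(im[160:250,220:310,::-1],None,fx=7,fy=7))
E
```

```text
slot tcp [-3.13  0.42 17.02] F slot [-0.32 -0.98  1.05] T [-0.08  0.43  0.01] 13.1 46.77652169343277
rotvec err [-0.  0.  0.]
```

View pics/s9.png

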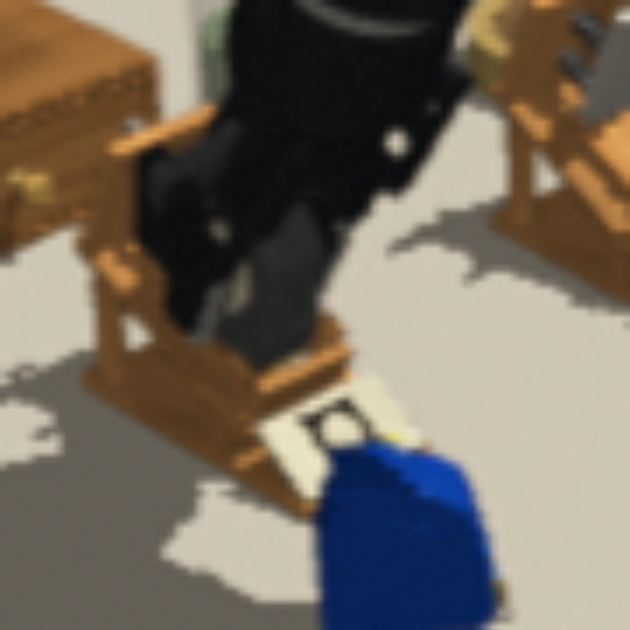

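The fingers are clear and the wrist force is about zero. I'll retreat straight out along the slot.

play_rows:
  increments: "0 0 -1 0 0 0;0 0 -3 0 0 0;0 0 -6 0 0 0;0 0 -9 0 0 0;0 0 -12 0 0 0;-0 0 -15 0 0 0;0 0 -18 0 0 0;0 0 -20 0 0 0;0 0 -20 0 0 0"

```text
time_s: 14.05
tool_pos: [524.2, 94.3, 235.3]
ee_rot: [0.219, -0.097, 0.971, 0.019]
wrist_force: [-0.1, -0.6, -0.1]
opening: 47.0
```

```bash
python3 - <<'E'
from st import *
show()
Rt=toolR([0,0,-1],head(190));print(row([430,-150,300],Rt))
im=viewer.camera("scene");cv2.imwrite("pics/s10.png",cv2.resize(im[160:250,220:310,::-1],None,fx=7,fy=7))
im=viewer.camera("top");cv2.imwrite("pics/t10.png",cv2.resize(im[130:230,220:320,::-1],None,fx=6,fy=6))
E
```

```text
slot tcp [ -2.64   0.95 218.94] F slot [-0.2  -0.53 -0.02] T [-0.06  0.46  0.01] 14.05 46.956557011006886
rotvec err [-0.    0.01  0.  ]
9.95 -22.15 -11.74 -0.000 0.442 0.023
```

View pics/s10.png

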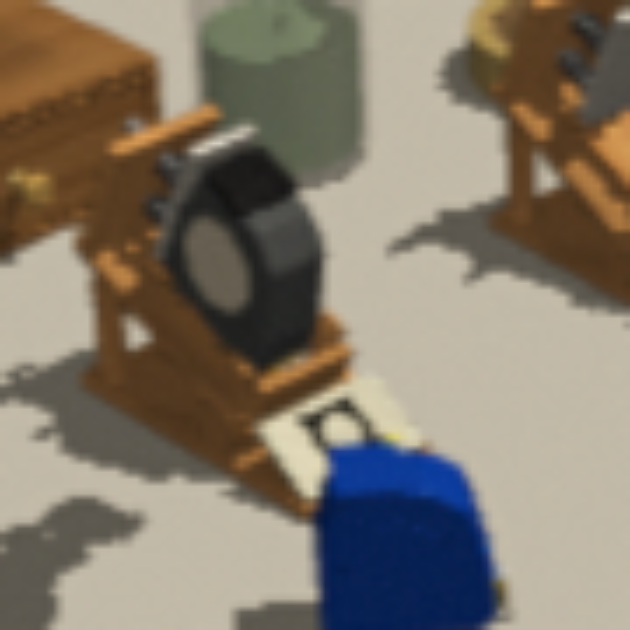

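View pics/t10.png

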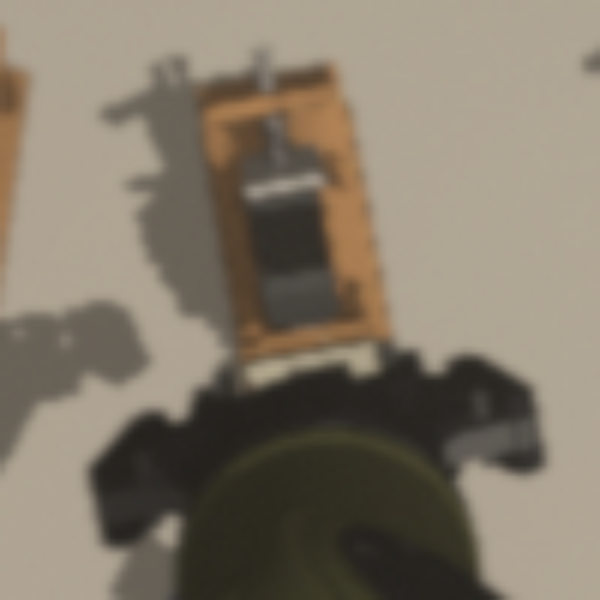

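```bash
python3 - <<'E'
from st import *
im=viewer.camera("scene");c=im[160:250,220:310,::-1].copy()
cv2.imwrite("pics/s11.png",cv2.resize(np.clip(255*(im[172:222,232:276,::-1]/255.)**.6,0,255).astype(np.uint8),None,fx=12,fy=12,interpolation=cv2.INTER_NEAREST))
for h in(4,7.8,11): print(h,proj("scene",[slot(0,14,h+30.5),slot(-28,14,h),slot(-28,-14,h),slot(-33,0,h+5)]).ravel())
print(proj("scene",[slot(-33,15,18),slot(-33,-15,18)]).ravel())
E
```

```text
4 [251.11 199.33 255.04 214.62 263.45 210.76 260.9  212.8 ]
7.8 [251.44 198.34 255.38 213.68 263.79 209.82 261.25 211.86]
11 [251.72 197.51 255.66 212.89 264.09 209.03 261.54 211.06]
[257.16 212.65 266.22 208.5 ]
```

View pics/s11.png

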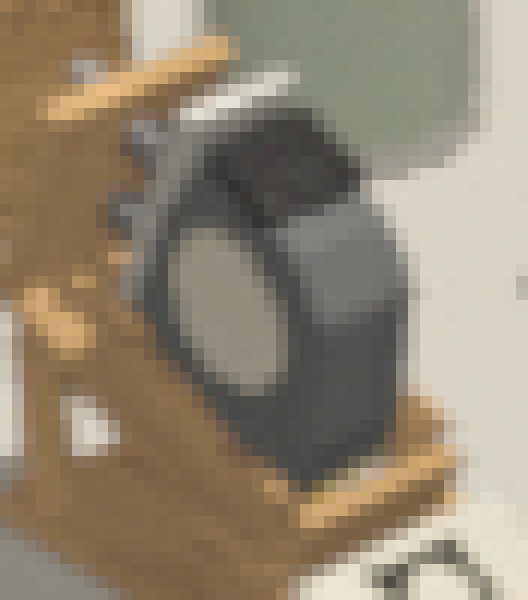

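The disc centre is at scene (251,197.6), against a predicted (251.4,198.3) for a tape standing on a pad 7.8 mm high. The tape is upright in the slot, the hook is behind the lip at (261,211), and the plate bears flat on it. I'm handing the job in.

```bash
python3 - <<'E'
from bench import ticket,telemetry
s=telemetry.get_state();print(s['time_s'],s['wrist_force']);print(ticket.close_job())
E
```

```text
14.2 [0.29114794 0.21985778 0.7124611 ]
the job is handed in; nothing more can be done
None
```

The dark grey tape is back in the holder whose card shows a dark square with a pale disc, and the job was handed in at about 14 s. I held it in front of the sprung plate, pushed the plate back and lowered the tape onto the cork pad. Then I slid the hook forward to the lip, let go and backed out along the slot.

**Final checks:**
- The tape stands straight in the slot with its hook behind the lip and the plate flat against it.
- Its pale disc is within about 1 px of where it should be for a pad about 8 mm high.
- The gripper was about 200 mm clear, with the wrist force near zero.

**Not quite as intended:**
- **First touch too hard:** it reached about 23 N instead of 8–12 N. That is below the pad's 45 N slip limit. I eased it to about 10 N at once, and it was about 9 N when I let go.
- **Lip position:** the hook met the lip about 1.2 mm further forward than I calculated, which is within the calibration error.
- **Bystanders:** I did not take a last picture of the red spool, wax pot and dropper. The arm never went down near them, and no unexpected force showed up.

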